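# Clear the reading plate, gauge the pump's slanting bore and present the gauge tip

### The job

With the scraper block, not the fingers, sweep the four brass chips off the steel plate into the trough along its far edge, then set the block down flat on the bench. Take the gauge rod by its handle, push it down the pump's slanting guide tube until its collar stops at the mouth and draw it right out again. Finish while holding the rod clear and level, its tip about 6 cm above the cross on the plate, and leave the other things on the bench where they are.

Things in the scene. Friction and masses are not known exactly. Their poses are not given: they have to be found in the camera images.
- plate: Fixed steel reading plate, 120 mm (its x) by 130 mm (its y), top face 20 mm above the bench, a scribed cross at its middle, no rim on any side. Origin: centre of its underside at bench height; z up, +x towards its far edge, where a catch trough is fixed to it.
- trough (a point): Middle of the trough's floor, 4 mm above the bench; axes as the plate. Open dark steel trough fixed along the plate's far (+x) edge, inside 50 mm (plate x = 60 to 110 mm) by 138 mm, outer walls 22 mm high, the plate's edge as its inner wall.
- plate_mid (a point): The scribed cross: the middle of the plate's top face; axes as the plate.
- chip0: Small loose brass chip (bar end), 14 x 10 x 9 mm, 11 g, lying on the steel plate (within 40 mm of its middle in x and 55 mm in y). Origin: its centre.
- chip1: Small loose brass chip (bar end), 14 x 10 x 9 mm, 11 g, lying on the steel plate (within 40 mm of its middle in x and 55 mm in y). Origin: its centre.
- chip2: Small loose brass chip (bar end), 14 x 10 x 9 mm, 11 g, lying on the steel plate (within 40 mm of its middle in x and 55 mm in y). Origin: its centre.
- chip3: Small loose brass chip (bar end), 14 x 10 x 9 mm, 11 g, lying on the steel plate (within 40 mm of its middle in x and 55 mm in y). Origin: its centre.
- block: Scraper block: a wooden grip on a black plastic sole, loose, standing on the bench between robot and plate. 30 mm thick (its x), 140 mm long (its y), 50 mm high; straight sides, the top 36 mm is wood 130 mm long. About 0.16 kg. Origin: centre of its underside, z up. Take it from above across its 30 mm thickness.
- block_mid (a point): Middle of the scraper block, 25 mm above its underside.
- gauge: Loose steel gauge rod lying level in a wooden rest, about 0.2 kg. Origin: on the axis at the tip-side face of its collar; +x along the axis to the handle, z up in the rest, axis 50 mm above the bench. Rod 11 mm in diameter, 90 mm long from collar to tip, last 10 mm tapering to 5 mm. Collar 26 mm across, x = 0 to 8 mm. Handle: 16 x 16 mm square bar, x = 8 to 102 mm, with a 6 mm stub.
- gauge_grip (a point): Point on the axis of the gauge rod's handle, 45 mm behind the origin, free to grip from above across the handle (gauge y); axes as the gauge.
- gauge_tip (a point): End of the gauge rod's tip, on the axis, 90 mm from the origin.
- rest: Fixed wooden rest of the gauge rod: foot 210 x 60 x 8 mm, two notched posts 14 mm thick, 40 mm wide, 57 mm high at x = -55 and +90 mm. Origin: centre of its underside; the gauge's origin starts near x = 5 mm, z = 50 mm of it, same axes. The gauge lifts straight up out.
- housing: Fixed grey pump housing: foot 165 x 100 x 14 mm, x = -120 to 45 mm; a drum 76 mm in diameter across it at x = -70 mm, top 88 mm high; a slanting aluminium guide tube. Origin: on the bench; +x is the side where the tube's mouth looks out (away from the robot), z up. It stands left or right of the plate, the rest on the other side.
- guide_tube: Fixed guide tube, 30 mm outside, bore 15 mm, 95 mm long, through. Origin: centre of its mouth, 50 mm ahead (housing x) of and 100 mm above the housing's origin. +x points out of the mouth along the axis, 35 degrees above level, away from the robot; y level. Gauge fully in: origins coincide, x axes agree, any turn about the axis. Space in front of the mouth is free.
- oil_bottle: Bystander: white plastic bottle, 44 mm across, 110 mm high. Origin under its centre.
- tin: Bystander: open tin cup, 60 mm across, 35 mm high. Origin under its centre.
- bush: Bystander: brass ring, 32 mm across, 24 mm high. Origin under its centre.
- screwdriver: Bystander: screwdriver 170 mm long lying on the bench beyond the plate.
- spindle: Bystander: steel spindle on a 32 mm round foot, 50 mm high. Origin under its centre.
- slug: Bystander: dark steel slug, 24 mm across, 30 mm high. Origin under its centre.
Things that resemble listed ones, but are neither listed nor needed, are in the scene too. Leave any red or turquoise look-alike of the block alone.

How it is judged (in metres and radians):
On the way, in this order (a step that is already met when the one before it is completed fails the run):
1. the scraper block is taken up in the fingers (contact force between the fingers and block above 1 N and height (world z) of block_mid above 0.035 m), for 0.2 s.
2. all four chips lie in the trough (x of chip0 in the frame of plate between 0.06 and 0.115 m and y of chip0 in the frame of plate between -0.075 and 0.075 m and z of each of chip0, chip1, chip2, chip3 in the frame of plate below 0.0195 m and x of chip1 in the frame of plate between 0.06 and 0.115 m and y of chip1 in the frame of plate between -0.075 and 0.075 m and x of chip2 in the frame of plate between 0.06 and 0.115 m and y of chip2 in the frame of plate between -0.075 and 0.075 m and x of chip3 in the frame of plate between 0.06 and 0.115 m and y of chip3 in the frame of plate between -0.075 and 0.075 m), for 0.2 s.
3. the block is set down on the bench and let go (contact force between the fingers and block below 0.1 N and height (world z) of block_mid below 0.035 m and linear speed of block below 0.02 m/s), for 0.2 s.
4. the gauge rod, held, is fully in the guide tube: collar at the mouth within 3 mm (x of gauge in the frame of guide_tube below 0.003 m and distance between gauge and guide_tube below 0.006 m and angle between the x axis of gauge and the x axis of guide_tube, either way round below 0.1 rad and contact force between the fingers and gauge above 1 N), for 0.2 s.
5. the gauge rod is drawn right out of the tube, still held ((x of gauge_tip in the frame of guide_tube above 0.005 m or y of gauge_tip in the frame of guide_tube above 0.03 m or y of gauge_tip in the frame of guide_tube below -0.03 m or z of gauge_tip in the frame of guide_tube above 0.03 m or z of gauge_tip in the frame of guide_tube below -0.03 m) and contact force between the fingers and gauge above 1 N), for 0.2 s.
At the end, for the whole second after the job is handed in: Gauge rod held still, touching nothing but the fingers: level within 0.1 rad, tip within 25 mm of the cross seen from above, 30 to 100 mm above the plate. All chips in the trough, below the plate's top. Block let go on the bench, its middle under 35 mm high (all of step 2 and all of step 3 and all of step 5 and angle between gauge's own x axis and vertical between 1.47 and 1.67 rad and horizontal distance between gauge_tip and plate_mid below 0.025 m and z of gauge_tip in the frame of plate_mid between 0.03 and 0.1 m and linear speed of gauge below 0.02 m/s and contact force between gauge and plate below 0.1 N and contact force between gauge and housing below 0.1 N and contact force between gauge and rest below 0.1 N and contact force between gauge and block below 0.1 N and contact force between gauge and oil_bottle below 0.1 N and contact force between gauge and tin below 0.1 N and contact force between gauge and bush below 0.1 N and contact force between gauge and screwdriver below 0.1 N and contact force between gauge and spindle below 0.1 N and contact force between gauge and slug below 0.1 N); the arm keeps its last pose, push and grip.
It fails at once if the fingers touch a chip (contact force between the fingers and chip0 above 0.3 N or contact force between the fingers and chip1 above 0.3 N or contact force between the fingers and chip2 above 0.3 N or contact force between the fingers and chip3 above 0.3 N).
It fails at once if a bystander is shifted by more than 30 mm (distance of any of oil_bottle, tin, bush, screwdriver, spindle, slug from where it was at the start of the episode above 0.03 m).
It also fails if it takes over 72 s, if anything falls off the work surface, if the arm or the gripper's body presses on something with over 40 N, if the wrist force passes 120 N, or if a joint passes its speed limit or range.

### The arm

A 6-joint arm with a two-finger parallel gripper is mounted at the origin on the work surface. World frame = base frame: x ahead of the robot, y to its left, z up, the work surface at z = 0. Lengths are in mm, angles in degrees, forces in N, time in s.
With the tool pointing down it reaches from about 300 to 950 mm from the base axis. Payload 3.1 kg.
Tool frame: the origin (TCP) lies on the centre line of the jaws, within the pads' length; the fingertips stand 14 mm ahead of it and the grasp point (between the pads) lies 5 mm behind it; z points along the fingers, y is the line along which they close (so a half turn about z gives the same grasp; the last joint's range is limited). The gripper opens to 85 mm and grips with 20 to 120 N. Pads are 22 mm wide; open, the fingers measure 114 mm over their backs; the gripper's body (76 mm by 85 mm) begins 54 mm behind the grasp point. The pads swing forward as they close: fully open they stand 13 mm farther back than shut.
Start: joints at [-68.279, 17.653, 93.61, -0, 68.738, -3.994], TCP at [271.153, -563.123, 245.272] pointing down, gripper open.
Joint ranges: [-175.34, 175.34], [-45.06, 112.39], [2.9, 150.54], [-68.45, 248.45], [3.09, 151.38], [-168.51, 168.51]. Speed limits (degrees/s): [159.86, 159.86, 180, 180, 180, 180].

### API

Orientations are given as [roll, pitch, yaw] about the fixed x, y, z axes, in that order (R = Rz(yaw) Ry(pitch) Rx(roll)).
In Python, from cell import sense, get_image, camera_params, sign_off, boxes_of, landmark_of gives the robot as it stands.
- The arm moves only by the shell command python3 -m inch 'ROWS'. ROWS is JSON, a list of rows, each a list of 5 numbers: the closure, from -1 (fully open) to 1 (shut), then the shift along the tool's x, y, z in units of 0.75 m (1.0 is 0.75 m), then the turn about the tool's z in units of 1.5 rad (1.0 is 1.5 rad). In form: [[gripper, dx, dy, dz, turn], ...]. A call has 1 to 8 rows; each row is the pose to reach, as a shift and turn from the pose commanded when the call began, along the tool's axes at that moment; what a row does not reach only later rows make up. A row lasts 1/12 s, in which the tool goes at most 41.7 mm and 7.16 degrees, less where a joint would pass 70% of its speed; a pose out of reach is approached as far as the arm can. A call with a number of a shift or a turn outside -1 to 1 is refused whole. A call with a gripper value outside its range is refused whole. The fingers move at their own pace and stop on an object; the grip force is fixed at half the most. Time passes only in rows, so rows that repeat a pose let the fingers close. It gives the time, the measured TCP pose, the force, the opening and the grip force at its end, in the units of the state.
- sense(): the state, without advancing time (a new reading comes with each control period).
- get_image(name): name is "side" or "top" or "wrist"; returns (picture, depth): 384x512x3 uint8, red, green, blue; 384x512 float32, mm along the optical axis (not along the pixel's ray), 0 where there is no reading.
- camera_params(name): a dict with "fx", "fy", "cx", "cy" (pixels), "distortion" ([k1, k2, p1, p2, k3] as OpenCV has them; the pictures are not rectified), "xyz" and "rotation" of the camera in the world. Camera axes: x right, y down, z forward; pixel columns grow to the right and rows downward; lengths in mm; the calibration is good to about 2 mm. A picture is of the moment at which its call begins: read the wrist's pose just before it. camera_params takes no time and is no camera call; for the wrist camera it gives the pose at the moment of the call.
- sign_off(): hands the job in; it is judged then, once.
Trained networks look in the newest picture that a camera, given by its name, has taken for a name from the list of things; names that differ only in an ending like _2 or _b are one class to them, and where a whole thing is asked for, a point or a joint stands for the part that bears it (a point fixed in the world has none). Each returns a list of dicts, best first, with "confidence" (0 to 1); they miss things now and then, are a little off and sometimes report something else, mostly with a low value. They report only what shows in the picture. A call takes as long as a camera call. They do not tell look-alikes from the thing itself.
- boxes_of(camera, target): "location" ([column, row] in pixels, amid what is visible of it).
- landmark_of(camera, target): "location" ([column, row] in pixels: a listed point, or the origin of a listed thing).
The state is a dict: "t": time; "qpos": joint angles; "dq": joint speeds; "joint_torque": joint torques, N m; "eef_pos": TCP position; "orientation": TCP orientation; "contact_force": force on the tool from outside, world axes, zero at the start; "wrist_torque": the same for the moment, N m; "gripper_width": opening from 0.0 (shut) to 1.0 (fully open); "grasp_force": force on a finger pad.
Only numpy, scipy, OpenCV 4.12 (cv2) and the standard library are available. Lean on these libraries where they do the work, as an engineer would, in place of code of your own. Each camera call takes 0.05 s, during which the arm holds its last target. There are 200 camera calls.

## Working session

There is one attempt and no reset: what is moved stays moved. The work goes in short steps, Python scripts to look and compute and a shell command to move; the robot and the scene stay as the last step left them, time stands still between calls to the robot, and variables do not carry over. Pictures are saved under pics/ and viewed, at most 13 in all, crops included, and the job is handed in when it is done.

```bash
ls; mkdir -p pics; python3 - <<'E'
from cell import *
import cv2,numpy as np
s=sense();print(s)
ims=[]
for n in ("top","side"):
    im,d=get_image(n);p=camera_params(n);print(n,p)
    cv2.imwrite(f"pics/{n}0.png",im[:,:,::-1]);np.save(f"pics/{n}0.npy",d)
    for t in ("block","chip0","gauge_grip","guide_tube","plate_mid"):
        print(n,t,[(np.round(r["location"]).tolist(),round(r["confidence"],2)) for r in landmark_of(n,t)[:6]])
E
```

```text
pics
{'t': 0.0, 'qpos': array([-6.82794924e+01,  1.77049135e+01,  9.36914496e+01,  1.28052014e-03,
        6.87373460e+01, -3.99317155e+00]), 'dq': array([ 0.00439082, -0.06585398, -0.02031778, -0.07649757,  0.03621869,
        0.05601088]), 'joint_torque': array([-8.93395627e-04, -4.15255451e+01, -2.76661009e+01, -1.34451989e-04,
        1.03754655e-02,  6.55530627e-06]), 'eef_pos': array([ 270.8566643 , -562.36480581,  244.02656254]), 'orientation': array([-1.79866698e+02, -1.05005445e-02,  2.57132012e+01]), 'contact_force': array([-0.32621791,  0.17010526,  0.49320798]), 'wrist_torque': array([-0.02155976,  0.00233106,  0.03188745]), 'grasp_force': 0.0, 'gripper_width': 1.001834852172616}
top {'fx': 445.77858675558014, 'fy': 445.77858675558014, 'cx': 260.7871530589025, 'cy': 196.41064999601244, 'distortion': array([-0.01399344,  0.        ,  0.        ,  0.        ,  0.        ]), 'xyz': array([ 225.84410152,   14.84958811, 1208.98278734]), 'rotation': array([-1.66660620e+02, -8.71929526e-02, -9.30339222e+01])}
top block [([239.0, 226.0], 0.8), ([125.0, 157.0], 0.77), ([158.0, 321.0], 0.61)]
top chip0 [([259.0, 167.0], 0.6), ([251.0, 156.0], 0.58), ([280.0, 152.0], 0.47), ([278.0, 173.0], 0.46)]
top gauge_grip [([376.0, 200.0], 0.91)]
top guide_tube [([164.0, 193.0], 0.94)]
top plate_mid []
side {'fx': 444.5767857708456, 'fy': 444.5767857708456, 'cx': 250.53452673256976, 'cy': 195.41375880035758, 'distortion': array([-0.03565437,  0.        ,  0.        ,  0.        ,  0.        ]), 'xyz': array([  78.99456313, -975.07338414,  863.70782083]), 'rotation': array([-126.0034861 ,   -1.13115004,  -20.42495904])}
side block [([145.0, 188.0], 0.85), ([262.0, 150.0], 0.73)]
side chip0 []
side gauge_grip [([206.0, 198.0], 0.74), ([302.0, 281.0], 0.52)]
side guide_tube [([240.0, 153.0], 0.65)]
side plate_mid [([297.0, 216.0], 0.87)]
```

View pics/top0.png

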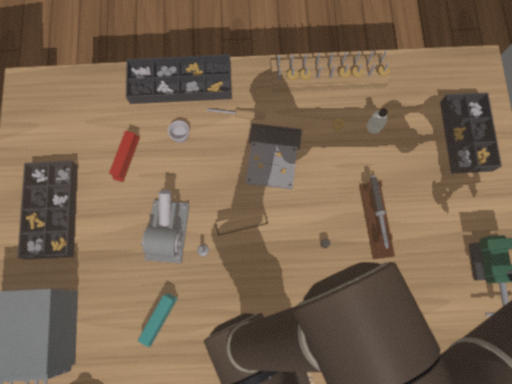

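View pics/side0.png

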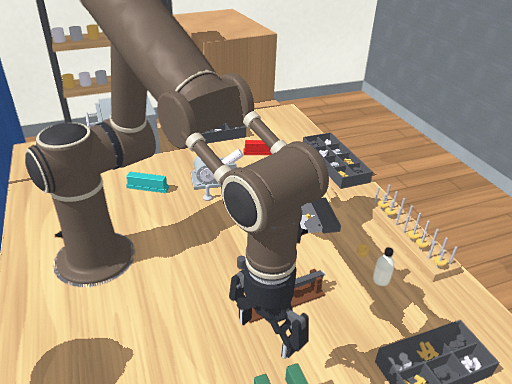

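The top view's candidates for the block are wooden-grip at (239,226), red at (125,157) and turquoise at (158,321). I choose the wooden one, which stands between robot and plate. The plate is at (275,165) with the trough on its far side. The housing is at (167,225) with the tube mouth near (164,193), and the gauge is in its rest at (378,215) with the handle on the far side. The side view is mostly blocked by the arm.

```bash
cat > h.py <<'E'
from cell import *
import cv2,numpy as np
from scipy.spatial.transform import Rotation as R
def cam(n):
    p=camera_params(n);K=np.array([[p["fx"],0,p["cx"]],[0,p["fy"],p["cy"]],[0,0,1]])
    return K,p["distortion"],p["xyz"],R.from_euler("xyz",p["rotation"],degrees=True).as_matrix()
def rays(c,uv):
    K,D,t,M=c;q=cv2.undistortPoints(np.float64(uv).reshape(-1,1,2),K,D).reshape(-1,2)
    return np.c_[q,np.ones(len(q))]
def at_z(c,uv,z):
    r=rays(c,uv)@c[3].T;return c[2]+r*((z-c[2][2])/r[:,2])[:,None]
def at_d(c,uv,d):
    return c[2]+(rays(c,uv)*np.float64(d).reshape(-1,1))@c[3].T
def cloud(c,d):
    v,u=np.mgrid[:384,:512];return at_d(c,np.c_[u.ravel(),v.ravel()],d.ravel()).reshape(384,512,3)
def proj(c,P):
    K,D,t,M=c;return cv2.projectPoints((np.float64(P).reshape(-1,3)-t)@M,np.zeros(3),np.zeros(3),K,D)[0].reshape(-1,2)
def snap(n,name):
    c=cam(n);im,d=get_image(n);cv2.imwrite(f"pics/{name}.png",im[:,:,::-1]);np.save(f"pics/{name}.npy",d)
    np.savez(f"pics/{name}_cam.npz",K=c[0],D=c[1],t=c[2],M=c[3]);return c,im,d
def load(name):
    z=np.load(f"pics/{name}_cam.npz");return (z["K"],z["D"],z["t"],z["M"]),cv2.imread(f"pics/{name}.png")[:,:,::-1],np.load(f"pics/{name}.npy")
def rect(P):
    (x,y),(w,h),a=cv2.minAreaRect(np.float32(P[:,:2]));return np.round([x,y,w,h,a],1)
E
python3 - <<'E'
from h import *
c=cam("top");d=np.load("pics/top0.npy");P=cloud(c,d)
def reg(u0,u1,v0,v1,z0,z1):
    Q=P[v0:v1,u0:u1].reshape(-1,3);Q=Q[(Q[:,2]>z0)&(Q[:,2]<z1)];return Q
for n,a in dict(block=(205,280,205,245,35,65),plate=(240,310,115,200,12,25),gauge=(350,400,160,265,35,70),hous=(140,195,180,270,20,130),bench=(280,340,190,230,-20,20)).items():
    Q=reg(*a);print(n,len(Q),rect(Q),np.round(np.percentile(Q[:,2],[5,50,95]),1))
print("cam down",c[3][:,2])
print("mouth",at_z(c,[[164,193]],100),"grip",at_z(c,[[376,200]],50),"block",at_z(c,[[239,226]],0))
im=cv2.imread("pics/top0.png")
o=cv2.resize(im[110:270,130:410],None,fx=2.8,fy=2.8,interpolation=cv2.INTER_CUBIC);cv2.imwrite("pics/crop1.png",o)
E
```

```text
block 582 [436.4  55.3  31.  129.4  10.6] [44.2 49.4 53.2]
plate 2107 [640.9 -26.1 178.7 202.5  79.5] [15.6 20.  23.8]
gauge 571 [ 443.5 -312.8  198.9   39.7    4.5] [43.2 55.9 61. ]
hous 1796 [439.5 257.5 100.6 165.9  81.3] [45.8 77.8 99.3]
bench 2385 [ 468.4 -135.8  166.2  112.1   86.9] [-4.  -0.   4.1]
cam down [ 0.2303168  -0.01368996 -0.9730194 ]
mouth [[510.34830922 246.41665432 100.        ]] grip [[ 474.16829614 -308.18435715   50.        ]] block [[431.82543849  61.96070131   0.        ]]
```

View pics/crop1.png

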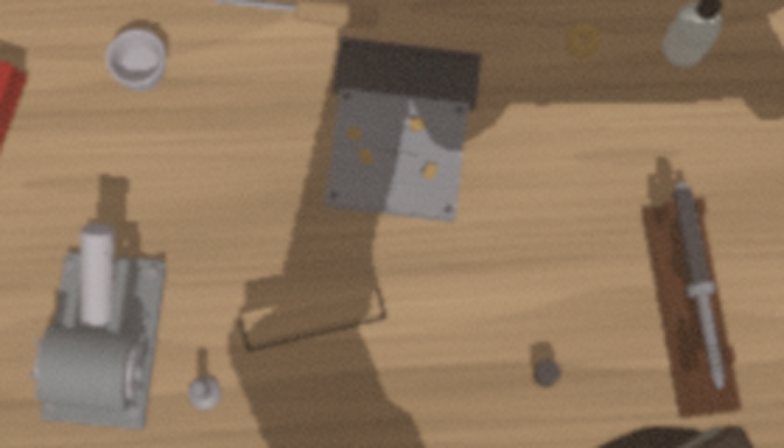

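The crop shows the wooden grip with its dark sole outline between about (245,345) and (385,315). This is neither the red nor the turquoise look-alike, so it is the block. The chips are on the plate at (354,132), (367,156), (416,123) and (429,170). Next I'll move the wrist camera over it.

```bash
cat > go.py <<'E'
import sys,numpy as np
from cell import sense
from scipy.spatial.transform import Rotation as R
def go(x,y,z,yaw):
    s=sense();M=R.from_euler("xyz",s["orientation"],degrees=True).as_matrix()
    d=(np.array([x,y,z])-s["eef_pos"])@M; t=-((yaw-s["orientation"][2]+180)%360-180)
    print("shift",np.round(d/750,4),"turn",round(t/np.degrees(1.5),4),"rows",round(max(np.linalg.norm(d)/41.7,abs(t)/7.16),1))
if __name__=="__main__": go(*map(float,sys.argv[1:]))
E
python3 -m inch '[[-1,0.576,-0.584,-0.115,-0.871],[-1,0.576,-0.584,-0.115,-0.871],[-1,0.576,-0.584,-0.115,-0.871],[-1,0.576,-0.584,-0.115,-0.871],[-1,0.576,-0.584,-0.115,-0.871],[-1,0.576,-0.584,-0.115,-0.871],[-1,0.576,-0.584,-0.115,-0.871],[-1,0.576,-0.584,-0.115,-0.871]]'; python3 go.py 470 20 330 100.6
```

```text
t: 1.27
eef_pos: [378.2, -249.0, 292.1]
orientation: [179.9, 0.0, 83.3]
contact_force: [1.4, 0.2, -0.1]
gripper_width: 1.001
grasp_force: 0.0
shift [ 0.3704  0.0799 -0.0506] turn -0.201 rows 6.9
```

```bash
python3 -m inch '[[-1,0.37,0.08,-0.05,-0.2],[-1,0.37,0.08,-0.05,-0.2],[-1,0.37,0.08,-0.05,-0.2],[-1,0.37,0.08,-0.05,-0.2],[-1,0.37,0.08,-0.05,-0.2],[-1,0.37,0.08,-0.05,-0.2],[-1,0.37,0.08,-0.05,-0.2],[-1,0.37,0.08,-0.05,-0.2]]'; python3 - <<'E'
from h import *
from go import go
c,im,d=snap("wrist","w1");print(sense()["eef_pos"],sense()["orientation"],c[2],c[3][:,2])
for n in("block_mid","plate_mid","plate","chip0"):
    print(n,[(np.round(r["location"],1).tolist(),round(r["confidence"],2)) for r in landmark_of("wrist",n)[:6]])
E
```

```text
t: 1.93
eef_pos: [473.4, 23.0, 330.7]
orientation: [179.7, -0.2, 100.6]
contact_force: [-0.0, -0.3, 0.9]
gripper_width: 1.002
grasp_force: 0.0
[472.28983109  20.20891141 329.95109765] [ 1.79884536e+02 -3.05044360e-03  1.00539631e+02] [459.62873174  91.34824078 460.41306931] [ 0.05370292 -0.26757941 -0.96203807]
block_mid [([239.8, 132.5], 0.73), ([331.3, 186.1], 0.38)]
plate_mid [([327.0, 206.1], 0.59)]
plate [([324.8, 203.1], 0.71)]
chip0 [([339.5, 222.9], 0.64), ([345.7, 181.5], 0.52), ([309.6, 222.3], 0.48)]
```

View pics/w1.png

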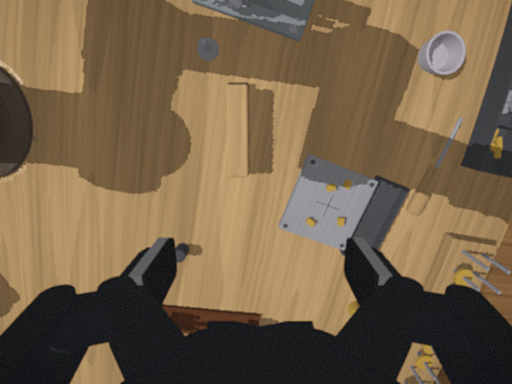

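The wrist view shows the block's top at (238,130), the plate's cross at (328,206), and chips at (331,187), (347,183), (311,222) and (341,222). The trough runs along the plate's right edge.

```bash
python3 - <<'E'
from h import *
c,im,d=load("w1");P=cloud(c,d)
def reg(u0,u1,v0,v1,z0,z1):
    Q=P[v0:v1,u0:u1].reshape(-1,3);return Q[(Q[:,2]>z0)&(Q[:,2]<z1)]
Q=reg(210,290,70,190,42,58);print("block top",len(Q),rect(Q),np.median(Q[:,2]))
Q=reg(270,420,145,265,15,23);print("plate?",len(Q),rect(Q))
cr=at_z(c,[[328,206]],20);print("cross",cr)
# plate by light grey low saturation
hsv=cv2.cvtColor(np.ascontiguousarray(im),cv2.COLOR_RGB2HSV)
m=((hsv[...,1]<50)&(hsv[...,2]>85)).astype(np.uint8);m[:140]=0;m[270:]=0;m[:,:265]=0;m[:,395:]=0
m=cv2.morphologyEx(m,cv2.MORPH_CLOSE,np.ones((9,9)))
n,l,st,ce=cv2.connectedComponentsWithStats(m);k=1+np.argmax(st[1:,4]);v,u=np.where(l==k)
print("plate col",st[k],rect(at_z(c,np.c_[u,v],20)))
for uv in([310,156],[379,180],[345,250],[280,226]):print(np.round(at_z(c,[uv],20),1))
E
```

```text
block top 1933 [434.8  56.9  30.5 129.1   9.9] 50.815825569206766
plate? 5735 [639.8 -40.8 147.8 219.4  85.8]
cross [[597.95076474 -35.45126239  20.        ]]
plate col [ 279  154  108  116 6281] [637.3 -47.7 145.5 211.5  80.1]
[[550.1  38.8  20. ]]
[[668.3  22.2  20. ]]
[[ 647.  -107.5   20. ]]
[[528. -84.  20.]]
```

```bash
python3 go.py 435 56.5 39 100.1
```

```text
shift [ 0.0613 -0.0372  0.3862] turn 0.0003 rows 7.1
```

```bash
python3 -m inch '[[-1,0.061,-0.037,0.15,0],[-1,0.061,-0.037,0.25,0],[-1,0.061,-0.037,0.3,0],[-1,0.061,-0.037,0.34,0],[-1,0.061,-0.037,0.365,0],[-1,0.061,-0.037,0.386,0],[-1,0.061,-0.037,0.386,0],[-1,0.061,-0.037,0.386,0]]'; python3 go.py 435 56.5 39 100.1;  python3 -m inch '[[0.2,0,0,0,0],[1,0,0,0,0],[1,0,0,0,0],[1,0,0,0,0],[1,0,0,0,0],[1,0,0,0,0]]'; python3 go.py 435 56.5 39 100.1
```

```text
t: 2.85
eef_pos: [427.7, 55.9, 32.6]
orientation: [-179.0, -0.1, 100.0]
contact_force: [-2.1, -0.4, -1.1]
gripper_width: 1.002
grasp_force: 0.0
shift [-0.0009  0.0096 -0.0088] turn -0.0006 rows 0.2
t: 3.35
eef_pos: [438.9, 57.3, 42.5]
orientation: [179.7, 0.1, 100.2]
contact_force: [-0.3, -0.8, 8.6]
gripper_width: 0.336
grasp_force: 61.6
shift [-0.0001 -0.0053  0.0047] turn 0.0012 rows 0.1
```

```bash
python3 -m inch '[[1,0,0,0,0],[1,0,0,0,0],[1,0,0,0,0]]'; python3 -m inch '[[1,0,0,-0.03,0],[1,0,0,-0.07,0],[1,0,0,-0.07,0],[1,0,0,-0.07,0],[1,0,0,-0.07,0]]'; python3 go.py 527 -21.9 85 80.3
```

```text
t: 3.6
eef_pos: [438.9, 57.3, 42.5]
orientation: [179.7, 0.1, 100.2]
contact_force: [0.1, -1.4, 8.6]
gripper_width: 0.341
grasp_force: 61.6
t: 4.02
eef_pos: [436.0, 57.5, 92.6]
orientation: [179.9, 0.0, 100.2]
contact_force: [-0.4, 0.9, -1.0]
gripper_width: 0.336
grasp_force: 60.4
shift [-0.1257  0.1006  0.0103] turn 0.2316 rows 2.9
```

```bash
python3 -m inch '[[1,-0.126,0.1,0,0.232],[1,-0.126,0.1,0,0.232],[1,-0.126,0.1,0,0.232],[1,-0.126,0.1,0,0.232],[1,-0.126,0.1,0,0.232],[1,-0.126,0.1,0,0.232],[1,-0.126,0.1,0,0.232]]'; python3 - <<'E'
from h import *
from go import go
c,im,d=snap("wrist","w2");s=sense();print(s["eef_pos"],s["orientation"])
for n in ("plate_mid","chip0"):print(n,[(np.round(r["location"],1).tolist(),round(r["confidence"],2),np.round(at_z(c,[r["location"]],24)[0],1).tolist()) for r in landmark_of("wrist",n)[:6]])
c1,_,_=load("w1")
for uv in([331,187],[347,183],[311,222],[341,222]):
    w=at_z(c1,[uv],24)[0];r=np.radians(-9.7);dx=w[:2]-[598,-34];print("chip plate xy",np.round([dx@[np.cos(r),np.sin(r)],dx@[-np.sin(r),np.cos(r)]],1))
go(527,-21.9,64,80.3)
E
```

```text
t: 4.6
eef_pos: [524.0, -21.4, 90.6]
orientation: [-179.7, -0.0, 80.3]
contact_force: [0.8, 0.1, -1.0]
gripper_width: 0.341
grasp_force: 60.4
[524.29883978 -21.37321786  90.88915619] [-1.79801940e+02  4.61405203e-04  8.03304810e+01]
plate_mid [([361.7, 207.1], 0.59, [596.6, -32.0, 24.0])]
chip0 [([385.8, 148.7], 0.85, [616.4, 7.9, 24.0]), ([398.9, 232.4], 0.81, [623.5, -57.1, 24.0]), ([337.3, 255.2], 0.8, [575.4, -68.0, 24.0]), ([356.2, 170.2], 0.59, [594.7, -3.9, 24.0])]
chip plate xy [-9.7 30.2]
chip plate xy [11.6 45.1]
chip plate xy [-16.2 -35.5]
chip plate xy [ 30.5 -18.5]
shift [-0.0003  0.0027  0.0367] turn 0.0005 rows 0.7
```

View pics/w2.png

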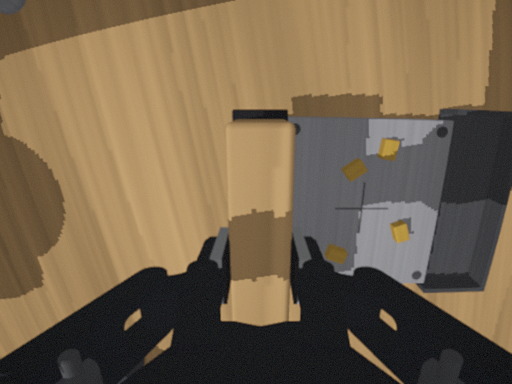

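The picture shows the block held squarely along the plate's near edge at column 293. All four chips lie ahead of it, at (386,148), (354,169), (400,232) and (337,255). Next I'll lower it and sweep.

```bash
python3 -m inch '[[1,0,0.003,0.02,0],[1,0,0.003,0.036,0],[1,0,0.003,0.036,0],[1,0,0.003,0.036,0],[1,0,0.003,0.036,0]]';  python3 -m inch '[[1,0,0.01,0,0],[1,0,0.03,0,0],[1,0,0.05,0,0],[1,0,0.07,0,0],[1,0,0.09,0,0],[1,0,0.1,0,0],[1,0,0.1,0,0]]'; python3 go.py 657.1 -44.1 64 80.3
```

```text
t: 5.17
eef_pos: [528.2, -22.4, 65.0]
orientation: [-179.9, 0.0, 80.3]
contact_force: [1.1, 0.0, -0.9]
gripper_width: 0.338
grasp_force: 60.4
t: 5.75
eef_pos: [605.3, -35.9, 66.0]
orientation: [179.8, -0.0, 80.2]
contact_force: [0.8, -0.4, -1.1]
gripper_width: 0.34
grasp_force: 60.4
shift [0.0009 0.0699 0.0029] turn -0.0006 rows 1.3
```

```bash
python3 -m inch '[[1,0,0,0.002,0],[1,0,0.015,0.002,0],[1,0,0.03,0.002,0],[1,0,0.045,0.002,0],[1,0,0.06,0.002,0],[1,0,0.07,0.002,0],[1,0,0.07,0.002,0],[1,0,0.07,0.002,0]]'; python3 - <<'E'
from h import *
from go import go
c,im,d=snap("wrist","w3")
print([(np.round(r["location"],1).tolist(),round(r["confidence"],2),np.round(at_z(c,[r["location"]],9)[0],1).tolist()) for r in landmark_of("wrist","chip0")[:6]])
cv2.imwrite("pics/w3c.png",cv2.resize(im[60:330,150:460,::-1],None,fx=1.6,fy=1.6))
E
```

```text
t: 6.42
eef_pos: [653.4, -44.0, 63.0]
orientation: [-179.9, -0.1, 80.1]
contact_force: [-2.6, 0.4, 1.5]
gripper_width: 0.337
grasp_force: 61.3
[([292.6, 181.4], 0.7, [678.2, -23.9, 9.0]), ([291.1, 148.7], 0.65, [680.4, -2.3, 9.0])]
```

View pics/w3c.png

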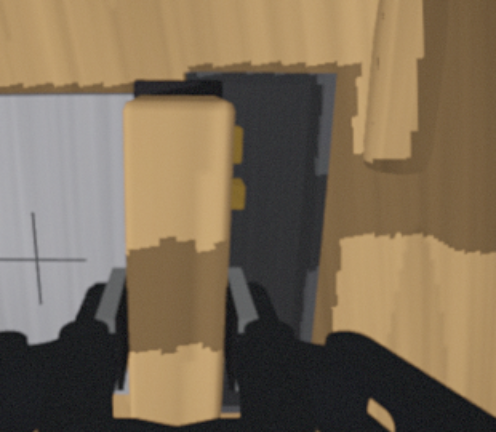

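The crop shows two chips over the trough at (237,145) and (237,193). The other two are hidden by the gripper. I'll push a little further, then back off and check.

```bash
python3 -m inch '[[1,0,0.012,0,0],[1,0,0.012,0,0],[1,0,0.012,0,0],[1,0,0.012,-0.02,0],[1,0,0.012,-0.06,0],[1,0,-0.08,-0.07,0],[1,0,-0.13,-0.07,0],[1,0,-0.15,-0.07,0]]'; python3 -m inch '[[1,0,-0.05,0,0],[1,0,-0.05,0,0],[1,0,-0.05,0,0]]'; python3 - <<'E'
from h import *
c,im,d=snap("wrist","w4")
r0=np.radians(-9.7)
for r in landmark_of("wrist","chip0")[:6]:
    w=at_z(c,[r["location"]],9)[0];dx=w[:2]-[598,-34]
    u,v=np.int32(np.round(r["location"]));z=cloud(c,d)[v-1:v+2,u-1:u+2,2]
    print(np.round(r["location"],1),round(r["confidence"],2),np.round([dx@[np.cos(r0),np.sin(r0)],dx@[-np.sin(r0),np.cos(r0)]],1),"z",np.median(z))
E
```

```text
t: 7.18
eef_pos: [542.9, -25.5, 117.8]
orientation: [179.9, 0.0, 80.3]
contact_force: [-0.4, 0.7, -1.9]
gripper_width: 0.342
grasp_force: 61.0
t: 7.43
eef_pos: [502.8, -18.5, 115.6]
orientation: [-179.8, 0.1, 80.3]
contact_force: [0.9, 0.1, -1.0]
gripper_width: 0.338
grasp_force: 60.9
[453.7 211.1] 0.82 [ 77.6 -17. ] z 14.510263531707096
[452.5 230.5] 0.71 [ 80.3 -36. ] z 17.58661389895039
[465.9 140.5] 0.68 [76.7 46.3] z 14.044392453466997
[466.9 166.5] 0.47 [82. 24.] z 18.259670902663203
```

View pics/w4.png

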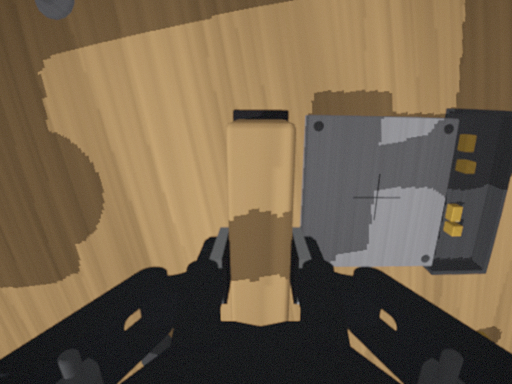

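All four chips lie in the trough, at (466,142), (466,166), (455,212) and (453,229), and the plate is empty. Next I'll set the block down where it stood.

```bash
python3 go.py 437 50 42 80.3
```

```text
shift [ 0.0751 -0.1093  0.1001] turn -0.0002 rows 3.0
```

```bash
python3 -m inch '[[1,0.075,-0.109,0.0,0],[1,0.075,-0.109,0.0,0],[1,0.075,-0.109,0.04,0],[1,0.075,-0.109,0.07,0],[1,0.075,-0.109,0.09,0],[1,0.075,-0.109,0.097,0],[1,0.075,-0.109,0.099,0],[1,0.075,-0.109,0.1,0]]'; python3 -m inch '[[1,0,0,0,0],[1,0,0,0.001,0]]'
```

```text
t: 8.2
eef_pos: [436.5, 50.5, 42.6]
orientation: [-179.8, 0.0, 80.2]
contact_force: [-7.7, 1.4, 18.2]
gripper_width: 0.342
grasp_force: 63.3
t: 8.37
eef_pos: [437.4, 50.4, 42.5]
orientation: [-180.0, -0.0, 80.2]
contact_force: [-8.0, 0.5, 21.3]
gripper_width: 0.339
grasp_force: 63.9
```

Down and pressing lightly. Next I'll release, lift and look at the gauge side.

```bash
python3 -m inch '[[-1,0,0,0,0],[-1,0,0,0,0],[-1,0,0,0,0],[-1,0,0,0,0],[-1,0,0,-0.05,0],[-1,0,0,-0.1,0],[-1,0,0,-0.2,0],[-1,0,0,-0.25,0]]'; python3 go.py 440 -250 260 5
```

```text
t: 9.03
eef_pos: [434.9, 50.3, 199.8]
orientation: [-179.9, 0.0, 80.3]
contact_force: [1.4, -0.4, 0.6]
gripper_width: 0.998
grasp_force: 0.0
shift [-0.3935  0.0744 -0.0802] turn 0.8756 rows 10.5
```

```bash
python3 -m inch '[[-1,-0.4,0.05,-0.1,-0.7],[-1,-0.4,0.05,-0.1,-0.7],[-1,-0.4,0.05,-0.1,-0.7],[-1,-0.4,0.05,-0.1,-0.7],[-1,-0.4,0.05,-0.1,-0.7],[-1,-0.4,0.05,-0.1,-0.7],[-1,-0.4,0.05,-0.1,-0.7],[-1,-0.4,0.05,-0.1,-0.7]]'; python3 go.py 510 -300 300 185
```

```text
t: 9.7
eef_pos: [422.8, -230.5, 268.5]
orientation: [180.0, 0.0, 130.1]
contact_force: [1.2, 0.3, 0.2]
gripper_width: 1.002
grasp_force: 0.0
shift [-0.1458  0.0293 -0.0419] turn -0.639 rows 7.7
```

```bash
python3 -m inch '[[-1,-0.146,0.029,-0.042,-0.639],[-1,-0.146,0.029,-0.042,-0.639],[-1,-0.146,0.029,-0.042,-0.639],[-1,-0.146,0.029,-0.042,-0.639],[-1,-0.146,0.029,-0.042,-0.639],[-1,-0.146,0.029,-0.042,-0.639],[-1,-0.146,0.029,-0.042,-0.639],[-1,-0.146,0.029,-0.042,-0.639]]'; python3 -m inch '[[-1,0,0,0,0],[-1,0,0,0,0]]'; python3 - <<'E'
from h import *
c,im,d=snap("wrist","w5");P=cloud(c,d)
for n in("gauge","gauge_grip","gauge_tip"):
    print(n,[(np.round(r["location"],1).tolist(),round(r["confidence"],2),np.round(at_z(c,[r["location"]],50)[0],1).tolist()) for r in landmark_of("wrist",n)[:3]])
E
```

```text
t: 10.37
eef_pos: [509.9, -299.3, 299.1]
orientation: [180.0, -0.0, -175.0]
contact_force: [-0.3, 0.8, -0.6]
gripper_width: 1.0
grasp_force: 0.0
t: 10.53
eef_pos: [509.9, -299.1, 299.3]
orientation: [180.0, -0.0, -175.4]
contact_force: [0.7, -0.2, 0.1]
gripper_width: 0.998
grasp_force: 0.0
gauge [([255.6, 104.7], 0.77, [433.7, -310.5, 50.0])]
gauge_grip [([255.4, 141.0], 0.86, [479.7, -307.3, 50.0])]
gauge_tip [([254.8, 27.8], 0.97, [343.6, -318.5, 50.0]), ([414.0, 273.0], 0.7, [659.2, -48.7, 50.0])]
```

View pics/w5.png

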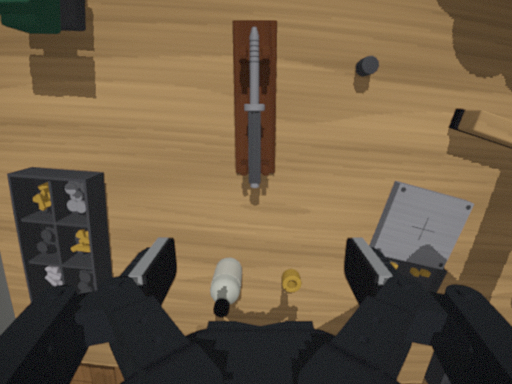

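The gauge is lying in its rest with its tip at (255,28), collar at (255,105) and handle to (255,187). The given lengths check out: 90 mm to the tip and 46 mm to the grip. Its yaw is about 4.7°.

```bash
python3 go.py 478.5 -307.3 46 184.7
```

```text
shift [ 0.0426 -0.0077  0.3379] turn -0.0009 rows 6.1
```

```bash
python3 -m inch '[[-1,0.043,-0.008,0.12,0],[-1,0.043,-0.008,0.2,0],[-1,0.043,-0.008,0.26,0],[-1,0.043,-0.008,0.3,0],[-1,0.043,-0.008,0.325,0],[-1,0.043,-0.008,0.338,0],[-1,0.043,-0.008,0.338,0],[-1,0.043,-0.008,0.338,0]]'; python3 -m inch '[[-1,0,0,0,0],[-1,0,0,0,0]]';python3 -m inch '[[1,0,0,0,0],[1,0,0,0,0],[1,0,0,0,0],[1,0,0,0,0],[1,0,0,0,0],[1,0,0,0,0],[1,0,0,0,0],[1,0,0,0,0]]'
```

```text
t: 11.4
eef_pos: [475.4, -305.5, 42.6]
orientation: [179.7, -0.4, -175.3]
contact_force: [0.0, 0.0, 1.0]
gripper_width: 1.003
grasp_force: 0.0
t: 11.57
eef_pos: [480.9, -309.4, 49.2]
orientation: [-179.8, 0.3, -175.3]
contact_force: [-0.1, 0.2, 0.5]
gripper_width: 0.999
grasp_force: 0.0
t: 12.23
eef_pos: [478.6, -307.8, 46.5]
orientation: [-180.0, 0.0, -175.3]
contact_force: [-1.3, 1.6, 5.9]
gripper_width: 0.174
grasp_force: 59.2
```

```bash
python3 - <<'E'
from h import *
# tube: fit from stored top cloud and coarse look
c=cam("top");P=cloud(c,np.load("pics/top0.npy"))
Q=P[175:235,150:185].reshape(-1,3);Q=Q[(Q[:,2]>70)]
print(rect(Q))
for n in("housing","guide_tube"):
    get_image("top");print(n,[(np.round(r["location"],1).tolist(),round(r["confidence"],2),np.round(at_z(c,[r["location"]],100 if n[0]=="g" else 0)[0],1).tolist()) for r in landmark_of("top",n)[:3]])
E
```

```text
[346.1 171.9 381.4 105.4  37.1]
housing [([165.9, 220.8], 0.68, [456.8, 262.3, 0.0])]
guide_tube [([165.5, 195.3], 0.71, [504.1, 242.6, 100.0])]
```

```bash
python3 -m inch '[[1,0,0,-0.04,0],[1,0,0,-0.1,0],[1,0,0,-0.16,0],[1,0,0,-0.22,0],[1,0,0,-0.26,0],[1,0,0,-0.26,0],[1,0,0,-0.26,0]]'; python3 go.py 590 150 240 172
```

```text
t: 13.02
eef_pos: [479.8, -308.8, 243.9]
orientation: [-179.8, 0.3, -175.3]
contact_force: [0.7, 0.4, -2.6]
gripper_width: 0.175
grasp_force: 60.3
shift [-0.1964  0.5977  0.0036] turn 0.1476 rows 11.3
```

```bash
python3 -m inch '[[1,-0.196,0.598,0,0.148],[1,-0.196,0.598,0,0.148],[1,-0.196,0.598,0,0.148],[1,-0.196,0.598,0,0.148],[1,-0.196,0.598,0,0.148],[1,-0.196,0.598,0,0.148],[1,-0.196,0.598,0,0.148],[1,-0.196,0.598,0,0.148]]'; python3 go.py 590 150 240 172
```

```text
t: 13.68
eef_pos: [553.3, 16.4, 237.5]
orientation: [-180.0, -0.3, 172.0]
contact_force: [1.1, 0.2, -2.0]
gripper_width: 0.173
grasp_force: 60.2
shift [-0.0236  0.1832 -0.0036] turn -0.0005 rows 3.3
```

```bash
python3 -m inch '[[1,-0.024,0.183,0,0],[1,-0.024,0.183,0,0],[1,-0.024,0.183,0,0],[1,-0.024,0.183,0,0],[1,-0.024,0.183,0,0],[1,-0.024,0.183,0,0],[1,-0.024,0.183,0,0]]'; python3 - <<'E'
from h import *
c,im,d=snap("wrist","w6");P=cloud(c,d);print(sense()["eef_pos"],c[2])
for n,z in(("guide_tube",100),("housing",0),("gauge_tip",240),("gauge",240)):
    print(n,[(np.round(r["location"],1).tolist(),round(r["confidence"],2),np.round(at_z(c,[r["location"]],z)[0],1).tolist()) for r in landmark_of("wrist",n)[:3]])
E
```

```text
t: 14.27
eef_pos: [590.9, 146.5, 238.7]
orientation: [-179.9, -0.2, 172.0]
contact_force: [-0.1, 0.2, -1.7]
gripper_width: 0.179
grasp_force: 60.3
[591.20242584 146.12575607 239.28496353] [521.79209126 156.5639513  368.47703674]
guide_tube [([359.5, 88.6], 0.61, [514.0, 247.3, 100.0])]
housing [([335.3, 47.1], 0.77, [459.7, 255.2, 0.0])]
gauge_tip []
gauge [([260.3, 169.0], 0.86, [547.1, 152.8, 240.0]), ([146.7, 246.0], 0.37, [577.8, 91.2, 240.0])]
```

View pics/w6.png

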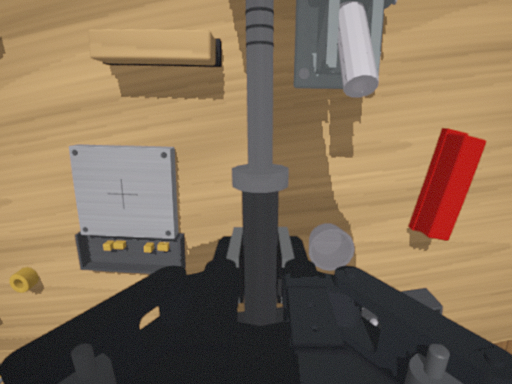

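The tube's mouth shows near (361,87), tilted slightly relative to the hand. The gauge is held on the tool's centre line, with its collar at (260,178). Next I'll fit the tube from depth.

```bash
cat > fit.py <<'E'
from h import *
from scipy.optimize import least_squares
def fit(name,box,m0=(511,246,100),y0=-8):
    c,im,d=load(name);P=cloud(c,d);u0,u1,v0,v1=box
    g=cv2.cvtColor(np.ascontiguousarray(im),cv2.COLOR_RGB2GRAY)
    sub=P[v0:v1,u0:u1].reshape(-1,3);ok=(sub[:,2]>45)&(sub[:,2]<125);Q=sub[ok]
    ca,sa=np.cos(np.radians(35)),np.sin(np.radians(35))
    def ax(p): y=np.radians(p[3]);return np.array([ca*np.cos(y),ca*np.sin(y),sa])
    p=np.array([*m0,y0],float)
    for k in range(8):
        a=ax(p);s=(Q-p[:3])@a;r=np.linalg.norm((Q-p[:3])-s[:,None]*a,axis=1)
        S=Q[(s>-80)&(s<-4)&(abs(r-15)<(8 if k<4 else 4))]
        def f(q):
            a=ax(q);w=S-q[:3];s=w@a;return np.r_[np.linalg.norm(w-s[:,None]*a,axis=1)-15,]
        # along-axis is set by the mouth height: m = point of axis with z=100
        o=least_squares(lambda q:f([q[0],q[1],q[2],q[3]]) ,p,loss="soft_l1",x_scale=[1,1,1,1]);p=o.x
        a=ax(p);p[:3]+=a*(100-p[2])/a[2]
    a=ax(p);w=Q-p[:3];s=w@a;r=np.linalg.norm(w-s[:,None]*a,axis=1)
    print("mouth@z100",np.round(p[:3],1),"yaw",round(p[3],2),"n",len(S),"rms",round(np.sqrt(np.mean(f(p)**2)),2),"s extent of tube pts",np.round(np.percentile(s[r<18],[50,95,98,99.5,100]),1))
    return p
if __name__=="__main__":
    c,im,d=load("w6")
    p=fit("w6",(325,390,0,100))
    P=cloud(c,d);F=P[0:100,280:400].reshape(-1,3);F=F[(F[:,2]>9)&(F[:,2]<19)];print("foot",rect(F))
E
python3 fit.py
```

```text
mouth@z100 [510.4 248.  100. ] yaw -8.82 n 2191 rms 0.95 s extent of tube pts [-30.2   2.1   2.5   2.9   3.4]
foot [460.3 255.2 100.2  94.5  81.3]
```

```bash
cat > plan.py <<'E'
import numpy as np
# tool-x/z waypoints: h,z of grip axis relative to mouth for bore misalignment d
def G(d,depth,w=0.5,L=135):
    d_=np.radians(d);t=np.radians(35-d);e=np.radians(35)
    w0=-7.5+5.5/np.cos(d_)+w
    if d<=1: w0=0
    return w0*np.array([-np.sin(e),np.cos(e)])+(L-depth/np.cos(d_))*np.array([np.cos(t),np.sin(t)])
if __name__=="__main__":
    for d,dep in((35,6),(30,9),(25,12),(20,15),(15,20),(10,28),(5,45),(0,60),(0,75),(0,90)):
        g=G(d,dep);print(d,dep,np.round(g,1))
E
python3 plan.py; python3 go.py 659.5 225.1 150 171.25
```

```text
35 6 [127.8  -0.2]
30 9 [124.5  10.3]
25 12 [120.4  20.4]
20 15 [115.6  29.9]
15 20 [108.2  38. ]
10 28 [97.4 43.9]
5 45 [78.6 43.7]
0 60 [61.4 43. ]
0 75 [49.1 34.4]
0 90 [36.9 25.8]
shift [-0.074   0.1167  0.1212] turn 0.0071 rows 3.3
```

```bash
python3 -m inch '[[1,-0.074,0.117,0.05,0.007],[1,-0.074,0.117,0.08,0.007],[1,-0.074,0.117,0.121,0.007],[1,-0.074,0.117,0.121,0.007],[1,-0.074,0.117,0.15,0.007],[1,-0.074,0.117,0.18,0.007],[1,-0.074,0.117,0.189,0.007],[1,-0.074,0.117,0.189,0.007]]'; python3 -m inch '[[1,0,0,0,0],[1,0,0,0,0],[1,0,0,0,0]]'; python3 - <<'E'
from h import *
from go import go
c,im,d=snap("wrist","w7");s=sense();go(659.5,225.1,97.5,171.25)
print(s["eef_pos"],s["orientation"])
a=np.radians(-8.75);hx=np.array([np.cos(a),np.sin(a),0])
M=np.array([511.4,247.9,100.]);
print("mouth px",proj(c,M),"top lip",proj(c,M+[0,0,0]-hx*8.6+np.array([0,0,12.3])), "tip by model",proj(c,s["eef_pos"]+[0,0,3.5]-hx*135))
cv2.imwrite("pics/w7c.png",cv2.resize(im[0:180,180:360,::-1],None,fx=3,fy=3,interpolation=cv2.INTER_CUBIC))
E
```

```text
t: 15.18
eef_pos: [657.3, 225.5, 96.1]
orientation: [-179.8, -0.3, 171.3]
contact_force: [-0.2, 0.3, -1.4]
gripper_width: 0.173
grasp_force: 60.3
t: 15.43
eef_pos: [661.2, 227.0, 101.8]
orientation: [179.9, 0.2, 171.3]
contact_force: [0.5, -0.5, -1.7]
gripper_width: 0.179
grasp_force: 60.3
shift [ 0.0018 -0.0029  0.0056] turn 0.0011 rows 0.1
[661.11363329 227.03796805 101.71539725] [179.9047034    0.20788947 171.34488653]
mouth px [[255.25238682 -98.2599359 ]] top lip [[ 254.83543066 -144.54572079]] tip by model [[260.68046726 -62.13208886]]
```

View pics/w7c.png

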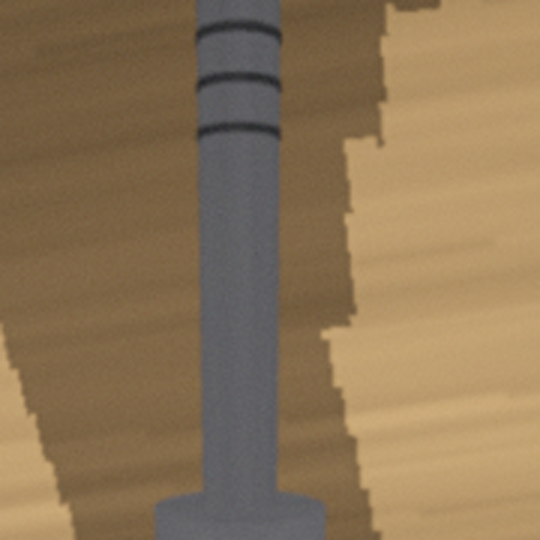

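The crop shows only the rod and collar. The tip and mouth lie above the frame, so I'll rely on the fit. I'll let the arm settle first.

```bash
python3 -m inch '[[1,0,0,0,0],[1,0,0,0,0],[1,0,0,0,0],[1,0,0,0,0],[1,0,0,0,0]]'; python3 go.py 659.5 225.1 97.5 171.25; python3 - <<'E'
from h import *
c,im,d=snap("top","t1")
for n in("gauge_tip","guide_tube","gauge"):
    print(n,[(np.round(r["location"],1).tolist(),round(r["confidence"],2),np.round(at_z(c,[r["location"]],100)[0],1).tolist()) for r in landmark_of("top",n)[:3]])
P=cloud(c,d);a=np.radians(-8.75);hx=np.array([np.cos(a),np.sin(a)]);ly=np.array([-np.sin(a),np.cos(a)])
Q=P[120:260,120:240].reshape(-1,3);w=Q[:,:2]-[511.4,247.9];h=w@hx;l=w@ly
for lo,hi in((-60,-30),(-30,-5),(16,35),(35,60),(60,80)):
    for k in [(h>lo)&(h<hi)&(abs(l)<16)&(Q[:,2]>55)]: print(lo,hi,k.sum(),"lat",np.round(np.median(l[k]),1),"z",np.round(np.percentile(Q[k,2],[50,90]),1))
E
```

```text
t: 15.9
eef_pos: [659.5, 226.9, 99.3]
orientation: [-180.0, -0.0, 171.4]
contact_force: [0.0, -0.2, -1.6]
gripper_width: 0.172
grasp_force: 60.3
shift [-0.0003 -0.0023  0.0023] turn 0.0014 rows 0.1
gauge_tip [([376.1, 217.7], 0.46, [417.7, -289.3, 100.0])]
guide_tube []
gauge [([257.4, 136.1], 0.36, [652.4, -0.5, 100.0])]
  return _methods._mean(a, axis=axis, dtype=dtype,
  ret = ret.dtype.type(ret / rcount)
Traceback (most recent call last):
IndexError: index -1 is out of bounds for axis 0 with size 0
```

```bash
python3 -m inch '[[1,0,-0.0023,0.0024,0],[1,0.006,-0.0023,0.0024,0],[1,0.012,-0.0023,0.0024,0],[1,0.018,-0.0023,0.0024,0],[1,0.024,-0.0023,0.0024,0],[1,0.029,-0.0023,0.0024,0],[1,0.029,-0.0023,0.0024,0],[1,0.029,-0.0023,0.0024,0]]'; python3 -m inch '[[1,0,0,0,0],[1,0,0,0,0],[1,0,0,0,0]]';  cat > hz.py <<'E'
from cell import sense
import numpy as np
s=sense();p=s["eef_pos"];a=np.radians(-8.75);w=p[:2]-[511.4,247.9]
print("h",round(w@[np.cos(a),np.sin(a)],1),"lat",round(w@[-np.sin(a),np.cos(a)],1),"z(axis-100)",round(p[2]+3.5-100,1),"f",np.round(s["contact_force"],1),"tq",np.round(s["wrist_torque"],2))
E
python3 hz.py
```

```text
t: 16.77
eef_pos: [637.5, 228.6, 97.5]
orientation: [-180.0, 0.0, 171.4]
contact_force: [0.9, -0.5, -2.8]
gripper_width: 0.178
grasp_force: 60.3
t: 17.02
eef_pos: [638.1, 228.4, 97.6]
orientation: [180.0, 0.0, 171.4]
contact_force: [-0.6, -0.2, -1.8]
gripper_width: 0.178
grasp_force: 60.3
h 128.2 lat -0.0 z(axis-100) 1.1 f [-0.6 -0.2 -1.8] tq [ 0.04 -0.05  0.  ]
```

```bash
python3 -m inch '[[1,0.003,0,0,0],[1,0.006,0,0,0],[1,0.008,0,0,0],[1,0.008,0,0,0],[1,0.008,0,0,0]]';python3 hz.py
```

```text
t: 17.43
eef_pos: [633.7, 229.3, 97.9]
orientation: [179.9, 0.3, 171.4]
contact_force: [5.2, 0.2, -5.1]
gripper_width: 0.179
grasp_force: 59.9
h 123.7 lat 0.2 z(axis-100) 1.4 f [ 5.2  0.2 -5.1] tq [-0.11 -1.28 -0.1 ]
```

```bash
python3 -m inch '[[1,-0.002,0,-0.004,0],[1,-0.002,0,-0.008,0],[1,-0.001,0,-0.012,0],[1,-0.001,0,-0.012,0],[1,-0.001,0,-0.012,0]]';python3 hz.py; python3 -m inch '[[1,0.001,0,-0.005,0],[1,0.003,0,-0.01,0],[1,0.005,0,-0.014,0],[1,0.005,0,-0.014,0],[1,0.005,0,-0.014,0]]';python3 hz.py
```

```text
t: 17.85
eef_pos: [632.9, 229.1, 106.8]
orientation: [-180.0, 0.1, 171.4]
contact_force: [3.2, -0.9, -3.8]
gripper_width: 0.172
grasp_force: 59.5
h 122.9 lat -0.1 z(axis-100) 10.3 f [ 3.2 -0.9 -3.8] tq [-0.21 -1.03  0.04]
t: 18.27
eef_pos: [629.6, 229.9, 117.7]
orientation: [180.0, 0.1, 171.4]
contact_force: [4.4, -0.2, -3.6]
gripper_width: 0.174
grasp_force: 59.3
h 119.5 lat 0.1 z(axis-100) 21.2 f [ 4.4 -0.2 -3.6] tq [-0.11 -1.14 -0.02]
```

```bash
python3 -m inch '[[1,0.003,0,-0.006,0],[1,0.005,0,-0.012,0],[1,0.01,0,-0.017,0],[1,0.015,0,-0.022,0],[1,0.015,0,-0.022,0],[1,0.015,0,-0.022,0]]';python3 hz.py; python3 -m inch '[[1,0.005,0,-0.003,0],[1,0.01,0,-0.006,0],[1,0.014,0,-0.008,0],[1,0.014,0,-0.008,0],[1,0.014,0,-0.008,0]]';python3 hz.py
```

```text
t: 18.77
eef_pos: [617.4, 231.7, 133.7]
orientation: [180.0, -0.0, 171.4]
contact_force: [1.9, -1.0, -3.0]
gripper_width: 0.174
grasp_force: 58.8
h 107.2 lat 0.1 z(axis-100) 37.2 f [ 1.9 -1.  -3. ] tq [-0.04 -0.86 -0.04]
t: 19.18
eef_pos: [606.7, 233.2, 139.5]
orientation: [180.0, -0.1, 171.4]
contact_force: [2.5, -0.3, -2.5]
gripper_width: 0.177
grasp_force: 58.6
h 96.5 lat 0.0 z(axis-100) 43.0 f [ 2.5 -0.3 -2.5] tq [ 0.03 -0.85 -0.08]
```

```bash
python3 -m inch '[[1,0.004,0,-0.003,0],[1,0.01,0,-0.005,0],[1,0.016,0,-0.006,0],[1,0.022,0,-0.005,0],[1,0.022,0,-0.005,0],[1,0.022,0,-0.005,0]]';python3 hz.py; python3 -m inch '[[1,0.006,0,0,0],[1,0.012,0,0.001,0],[1,0.018,0,0.003,0],[1,0.024,0,0.005,0],[1,0.024,0,0.005,0],[1,0.024,0,0.005,0]]';python3 hz.py
```

```text
t: 19.68
eef_pos: [589.9, 235.6, 142.8]
orientation: [-180.0, -0.1, 171.4]
contact_force: [2.2, 0.3, -4.2]
gripper_width: 0.173
grasp_force: 58.4
h 79.4 lat -0.2 z(axis-100) 46.3 f [ 2.2  0.3 -4.2] tq [ 0.06 -0.78 -0.05]
t: 20.18
eef_pos: [571.9, 238.3, 138.7]
orientation: [-180.0, -0.2, 171.4]
contact_force: [2.0, 1.7, -5.3]
gripper_width: 0.177
grasp_force: 58.5
h 61.2 lat -0.3 z(axis-100) 42.2 f [ 2.   1.7 -5.3] tq [ 0.13 -0.84 -0.09]
```

```bash
python3 -m inch '[[1,0.006,0,0.004,0],[1,0.012,0,0.008,0],[1,0.018,0,0.012,0],[1,0.024,0,0.016,0],[1,0.03,0,0.02,0],[1,0.034,0,0.023,0],[1,0.034,0,0.023,0],[1,0.034,0,0.023,0]]';python3 hz.py; python3 -m inch '[[1,0.003,0,0.002,0],[1,0.005,0,0.0035,0],[1,0.005,0,0.0035,0],[1,0.005,0,0.0035,0]]';python3 hz.py
```

```text
t: 20.85
eef_pos: [546.8, 242.0, 121.5]
orientation: [-180.0, -0.2, 171.4]
contact_force: [2.5, 0.4, -6.0]
gripper_width: 0.176
grasp_force: 58.6
h 35.9 lat -0.4 z(axis-100) 25.0 f [ 2.5  0.4 -6. ] tq [-0.01 -0.86 -0.07]
t: 21.18
eef_pos: [545.5, 242.4, 120.5]
orientation: [180.0, 0.1, 171.4]
contact_force: [5.0, -2.2, -1.2]
gripper_width: 0.175
grasp_force: 59.1
h 34.6 lat -0.2 z(axis-100) 24.0 f [ 5.  -2.2 -1.2] tq [-0.32 -1.05  0.03]
```

```bash
python3 -m inch '[[1,0.004,0,0.003,0],[1,0.006,0,0.004,0],[1,0.006,0,0.004,0],[1,0.006,0,0.004,0],[1,0.006,0,0.004,0],[1,0.006,0,0.004,0]]';python3 hz.py; python3 - <<'E'
from h import *
c,im,d=snap("wrist","w8")
cv2.imwrite("pics/w8c.png",cv2.resize(im[30:330,130:400,::-1],None,fx=2,fy=2,interpolation=cv2.INTER_CUBIC))
E
```

```text
t: 21.68
eef_pos: [545.4, 242.7, 120.5]
orientation: [179.9, 0.7, 171.4]
contact_force: [9.2, -5.0, 5.0]
gripper_width: 0.177
grasp_force: 60.0
h 34.4 lat -0.0 z(axis-100) 24.0 f [ 9.2 -5.   5. ] tq [-0.93 -1.52  0.08]
```

View pics/w8c.png

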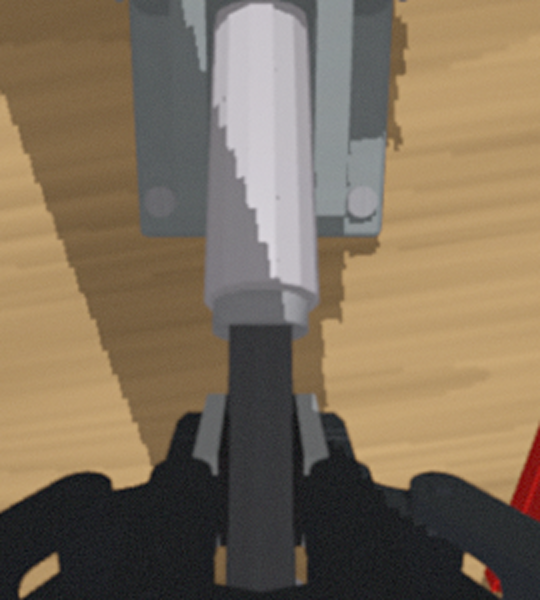

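The crop shows the collar seated against the tube mouth at (262,312), and the position no longer advances under push. Now I'll draw it out along the axis.

```bash
python3 -m inch '[[1,-0.01,0,-0.007,0],[1,-0.02,0,-0.014,0],[1,-0.033,0,-0.023,0],[1,-0.05,0,-0.035,0],[1,-0.066,0,-0.046,0],[1,-0.083,0,-0.058,0],[1,-0.1,0,-0.07,0],[1,-0.115,0,-0.081,0]]';python3 -m inch '[[1,-0.015,0,-0.011,0],[1,-0.03,0,-0.021,0],[1,-0.03,0,-0.021,0],[1,-0.03,0,-0.021,0],[1,-0.03,0,-0.021,0],[1,-0.03,0,-0.021,0]]';python3 hz.py
```

```text
t: 22.4
eef_pos: [624.9, 230.2, 177.5]
orientation: [-180.0, -0.2, 171.4]
contact_force: [0.3, 0.4, -1.9]
gripper_width: 0.17
grasp_force: 59.1
t: 22.9
eef_pos: [645.8, 226.9, 191.8]
orientation: [-179.9, -0.2, 171.4]
contact_force: [0.4, 0.7, -2.0]
gripper_width: 0.175
grasp_force: 59.1
h 136.0 lat -0.3 z(axis-100) 95.3 f [ 0.4  0.7 -2. ] tq [ 0.03 -0.01  0.01]
```

```bash
python3 go.py 470.5 -307.9 220 184.7
```

```text
shift [ 0.1244 -0.7401 -0.0363] turn -0.1549 rows 13.5
```

```bash
python3 -m inch '[[1,0.124,-0.74,-0.036,-0.155],[1,0.124,-0.74,-0.036,-0.155],[1,0.124,-0.74,-0.036,-0.155],[1,0.124,-0.74,-0.036,-0.155],[1,0.124,-0.74,-0.036,-0.155],[1,0.124,-0.74,-0.036,-0.155],[1,0.124,-0.74,-0.036,-0.155],[1,0.124,-0.74,-0.036,-0.155]]'; python3 go.py 470.5 -307.9 220 184.7
```

```text
t: 23.57
eef_pos: [541.7, -90.4, 208.6]
orientation: [180.0, -0.1, -175.3]
contact_force: [0.9, -0.9, -1.2]
gripper_width: 0.171
grasp_force: 59.3
shift [ 0.1186 -0.2812 -0.0152] turn 0.0004 rows 5.5
```

```bash
python3 -m inch '[[1,0.119,-0.281,-0.015,0],[1,0.119,-0.281,-0.015,0],[1,0.119,-0.281,-0.015,0],[1,0.119,-0.281,-0.015,0],[1,0.119,-0.281,-0.015,0],[1,0.119,-0.281,-0.015,0],[1,0.119,-0.281,-0.015,0],[1,0.119,-0.281,-0.015,0]]';python3 -m inch '[[1,0,0,0,0],[1,0,0,0,0],[1,0,0,0,0]]'; python3 - <<'E'
from h import *
from go import go
go(470.5,-307.9,120,184.7)
c,im,d=snap("wrist","w9");s=sense();P=cloud(c,d);X=s["eef_pos"];a=np.radians(s["orientation"][2]);tx=np.array([np.cos(a),np.sin(a),0]);ty=np.array([np.sin(a),-np.cos(a),0])
Q=P.reshape(-1,3)-X;f=Q@tx;l=Q@ty;k=(abs(l)<4)&(Q[:,2]>-100)&(Q[:,2]<60)
for lo in range(-40,140,12):
    m=k&(f>lo)&(f<lo+12);print(lo+6,m.sum(),np.round(np.median(Q[m,2]),1) if m.sum() else "")
E
```

```text
t: 24.23
eef_pos: [470.9, -307.1, 219.8]
orientation: [179.9, -0.0, -175.5]
contact_force: [0.2, 0.7, -1.2]
gripper_width: 0.174
grasp_force: 59.4
t: 24.48
eef_pos: [472.3, -305.1, 219.9]
orientation: [179.9, -0.0, -175.2]
contact_force: [-0.2, -0.3, -1.3]
gripper_width: 0.173
grasp_force: 59.4
shift [ 0.0026 -0.0036  0.1332] turn 0.0012 rows 2.4
-34 0 
-22 281 22.9
-10 562 17.2
2 525 9.5
14 486 1.9
26 411 -5.8
38 456 -8.8
50 345 -25.1
62 313 -32.7
74 303 -40.7
86 278 -48.4
98 251 -55.9
110 70 -63.5
122 0 
134 0
```

```bash
python3 -m inch '[[1,0.003,-0.004,0.04,0],[1,0.003,-0.004,0.08,0],[1,0.003,-0.004,0.11,0],[1,0.003,-0.004,0.12,0],[1,0.003,-0.004,0.12,0],[1,0.003,-0.004,0.12,0],[1,0.003,-0.004,0.12,0]]';python3 go.py 470.5 -307.9 48 184.7; 
```

```text
t: 25.12
eef_pos: [471.5, -310.7, 132.1]
orientation: [-179.9, 0.1, -175.3]
contact_force: [-0.3, 0.6, -1.4]
gripper_width: 0.173
grasp_force: 59.4
shift [0.0013 0.004  0.1121] turn 0.0003 rows 2.0
```

```bash
python3 -m inch '[[1,0,0,0,0],[1,0,0,0,0],[1,0,0,0,0],[1,0,0,0,0],[1,0,0,0,0]]';python3 go.py 470.5 -307.9 46.5 184.7; 
```

```text
t: 25.53
eef_pos: [470.1, -310.1, 130.7]
orientation: [-180.0, 0.0, -175.3]
contact_force: [-0.8, 0.2, -2.2]
gripper_width: 0.172
grasp_force: 59.4
shift [-0.0007  0.003   0.1123] turn -0.0002 rows 2.0
```

```bash
python3 -m inch '[[1,0,0.003,0,0],[1,0,0.003,0.01,0],[1,0,0.003,0.02,0],[1,0,0.003,0.03,0],[1,0,0.003,0.04,0],[1,0,0.003,0.05,0],[1,0,0.003,0.06,0],[1,0,0.003,0.06,0]]';python3 -m inch '[[1,0,0,0.01,0],[1,0,0,0.02,0],[1,0,0,0.03,0],[1,0,0,0.04,0],[1,0,0,0.045,0],[1,0,0,0.05,0],[1,0,0,0.05,0],[1,0,0,0.05,0]]'; python3 go.py 470.5 -307.9 46.5 184.7; 
```

```text
t: 26.2
eef_pos: [468.5, -307.3, 83.3]
orientation: [179.9, -0.2, -175.3]
contact_force: [-1.4, -0.6, 1.0]
gripper_width: 0.177
grasp_force: 58.7
t: 26.87
eef_pos: [470.2, -307.8, 48.1]
orientation: [180.0, 0.0, -175.3]
contact_force: [0.8, 1.0, 5.4]
gripper_width: 0.171
grasp_force: 59.0
shift [-0.0004 -0.0002  0.0022] turn -0.0003 rows 0.0
```

```bash
python3 -m inch '[[1,0,0,0.003,0],[1,0,0,0.005,0],[1,0,0,0.006,0],[1,0,0,0.006,0],[1,0,0,0.006,0]]'; python3 -m inch '[[1,0,0,-0.02,0],[1,0,0,-0.06,0],[1,0,0,-0.1,0],[1,0,0,-0.14,0],[1,0,0,-0.18,0],[1,0,0,-0.2,0],[1,0,0,-0.2,0]]'; cat > ang.py <<'E'
from h import *
import sys
c,im,d=snap("wrist",sys.argv[1]);s=sense();P=cloud(c,d);X=s["eef_pos"];a=np.radians(s["orientation"][2]);tx=np.array([np.cos(a),np.sin(a),0]);ty=np.array([np.sin(a),-np.cos(a),0])
Q=P.reshape(-1,3)-X;f=Q@tx;l=Q@ty;k=(abs(l)<4)&(Q[:,2]>-40)&(Q[:,2]<40)
m=k&(f>55)&(f<118);p=np.polyfit(f[m],Q[m,2],1);print("rod slope deg",np.degrees(np.arctan(p[0])),"top z",np.polyval(p,90),"n",m.sum())
m=k&(f>-20)&(f<30);p=np.polyfit(f[m],Q[m,2],1);print("handle slope deg",np.degrees(np.arctan(p[0])));print("tip f max",np.percentile(f[k],99.8))
E
python3 ang.py w10; python3 go.py 730 0 80 184.7
```

```text
t: 27.28
eef_pos: [470.2, -307.8, 48.0]
orientation: [179.9, -0.1, -175.3]
contact_force: [-7.5, 6.7, 33.1]
gripper_width: 0.177
grasp_force: 62.9
t: 27.87
eef_pos: [471.5, -309.0, 196.5]
orientation: [-179.8, 0.3, -175.3]
contact_force: [0.2, -0.7, -1.0]
gripper_width: 0.173
grasp_force: 59.6
rod slope deg -1.0696167178920395 top z 8.021986479970492 n 2780
handle slope deg -1.0962393836296498
tip f max 110.94136409511434
shift [-0.3784  0.3814  0.1522] turn -0.0004 rows 10.0
```

Relevelled to about 1°. Now to the cross.

```bash
python3 go.py 731 -23 150 184.7; python3 -m inch '[[1,-0.38,0.35,0.06,0],[1,-0.38,0.35,0.06,0],[1,-0.38,0.35,0.06,0],[1,-0.38,0.35,0.06,0],[1,-0.38,0.35,0.06,0],[1,-0.38,0.35,0.06,0],[1,-0.38,0.35,0.06,0],[1,-0.38,0.35,0.06,0]]';python3 go.py 731 -23 77 184.7
```

```text
shift [-0.3774  0.3506  0.0589] turn -0.0004 rows 9.3
t: 28.58
eef_pos: [692.7, -62.2, 149.9]
orientation: [179.9, -0.4, -175.3]
contact_force: [-0.5, -0.8, -0.9]
gripper_width: 0.172
grasp_force: 59.6
shift [-0.0559  0.0477  0.0969] turn -0.0002 rows 2.2
```

```bash
python3 -m inch '[[1,-0.056,0.048,0.02,0],[1,-0.056,0.048,0.05,0],[1,-0.056,0.048,0.075,0],[1,-0.056,0.048,0.09,0],[1,-0.056,0.048,0.096,0],[1,-0.056,0.048,0.096,0],[1,-0.056,0.048,0.096,0]]';python3 -m inch '[[1,0,0,0,0],[1,0,0,0,0],[1,0,0,0,0],[1,0,0,0,0],[1,0,0,0,0],[1,0,0,0,0],[1,0,0,0,0],[1,0,0,0,0]]'; python3 go.py 731 -23 77 184.7; python3 ang.py w11; python3 - <<'E'
from h import *
c,im,d=snap("top","t2");P=cloud(c,d)
for n,z in(("gauge_tip",80),("plate_mid",20),("chip0",9)):
    print(n,[(np.round(r["location"],1).tolist(),round(r["confidence"],2),np.round(at_z(c,[r["location"]],z)[0],1).tolist()) for r in landmark_of("top",n)[:5]])
cv2.imwrite("pics/t2c.png",cv2.resize(im[80:280,180:380,::-1],None,fx=2.8,fy=2.8))
E
```

```text
t: 29.17
eef_pos: [732.4, -25.8, 82.1]
orientation: [180.0, -0.1, -175.4]
contact_force: [-0.3, 0.4, -1.6]
gripper_width: 0.174
grasp_force: 59.5
t: 29.83
eef_pos: [733.1, -24.9, 82.8]
orientation: [180.0, -0.0, -175.3]
contact_force: [0.4, 0.0, -1.6]
gripper_width: 0.173
grasp_force: 59.5
shift [0.0026 0.0027 0.0078] turn -0.0001 rows 0.2
rod slope deg -0.8023449026036785 top z 6.101268155211554 n 2855
handle slope deg -0.7491879102714962
tip f max 112.09569033586965
gauge_tip []
plate_mid []
chip0 []
```

View pics/t2c.png

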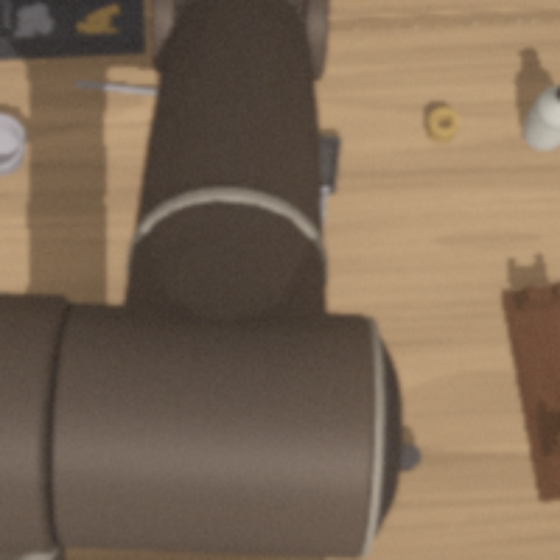

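The top view is blocked by the arm. Dead reckoning puts the tip at (601,-36), about 65 mm above the cross at (598,-34), and the rod is still and level. Handing in.

```bash
python3 -c "
from cell import sign_off
print(sign_off())"
```

```text
the job is handed in; nothing more can be done
None
```

I handed the job in at about 30 s of the 72 s allowed, but the sign-off gave no verdict: all four chips are in the trough, the block is flat on the bench, and the gauge rod went in to its collar and came right out. The rod is now held level to about 1°, with its tip about 65 mm above the cross; that final tip position is worked out from the arm pose, since the arm blocked the top camera.

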